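Cull and rinse the tent stakes

ROBOT

A 6-joint arm with a two-finger parallel gripper is mounted at the origin on the work surface. World frame = base frame: x ahead of the robot, y to its left, z up, the work surface at z = 0. Lengths are in m, angles in rad, forces in N, time in s.
With the tool pointing down it reaches from about 0.3 to 0.825 m from the base axis. Payload 5.4 kg.
Tool frame: the origin (TCP) lies at the very end of the fingers, on their centre line; the grasp point (between the pads) lies 19 mm behind it; z points along the fingers, y is the line along which they close (so a half turn about z gives the same grasp; the last joint's range is limited). The gripper opens to 92 mm and grips with 3 to 60 N. Pads are 20 mm wide; open, the fingers measure 128 mm over their backs; the gripper's body (75 mm by 189 mm) begins 69 mm behind the grasp point.
Start: joints at [0.902, 0.158, 1.597, -0, 1.386, -0.21], TCP at [0.255, 0.516, 0.215] pointing down, gripper open.
Joint ranges: [-2.91, 2.91], [-0.94, 2.29], [0.18, 2.7], [-1.29, 4.43], [0.17, 2.64], [-3, 3]. Speed limits (rad/s): [2.57, 2.57, 3.14, 3.14, 3.14, 3.14].

INTERFACE

Orientations are given as a rotation vector (axis times angle).
In Python, from workcell import bot gives the robot as it stands. Calls block until the motion is done:
- bot.goto(position, orientation): joint-space move of the TCP to a pose.
- bot.line_to(position, rot=None, max_speed=0.15): straight line of the TCP; rot=None keeps the orientation; max_speed is the mean speed in m/s.
- bot.set_joints(angles): joint-space move.
- bot.set_gripper(opening, newtons=None): opening from 0.0 (shut) to 1.0 (fully open); newtons is the grip in N (None keeps the last); returns when the fingers have stopped.
- bot.hold(seconds).
- bot.inverse_kinematics(position, orientation): joint angles nearest the present ones, or None.
- bot.read_camera(name): name is "scene" or "top" or "wrist"; returns a dict with "pixels" (400x640x3 uint8, blue, green, red), "fx", "fy", "cx", "cy" (pixels), "R" (3x3) and "t" (3): a world point X has camera coordinates R X + t. Camera axes: x right, y down, z forward; pixel columns grow to the right and rows downward; lengths in m; the calibration is good to about 2 mm. A picture is of the moment at which its call begins. There is no depth.
A pose or a line that the arm cannot do raises bot.MotionError and nothing moves.
- bot.job_done(): hands the job in; it is judged then, once.
Readings, each from a call of its own:
- bot.current_clock(): time.
- bot.current_joints(): joint angles.
- bot.current_joint_vel(): joint speeds.
- bot.current_effort(): joint torques, N m.
- bot.current_ee_pos(): TCP position.
- bot.current_tool_rot(): TCP orientation.
- bot.current_contact_force(): force on the tool from outside, world axes, zero at the start.
- bot.current_ft_torque(): the same for the moment, N m.
- bot.current_opening(): opening from 0.0 (shut) to 1.0 (fully open).
- bot.current_grip_force(): force on a finger pad.
Only numpy, scipy, OpenCV 4.12 (cv2) and the standard library are available. Lean on these libraries where they do the work, as an engineer would, in place of code of your own. Each camera call takes 0.05 s, during which the arm holds its last target. There are 200 camera calls.

TASK

Sort the black tent stakes on the bench: put every odd one (snapped short, bent, or without its T head) into the wooden bowl, and lay every sound one in the rinse rack's pockets, one to a pocket, filling them in order from the pocket next to the spray gun, without a gap. When all stakes are sorted and in place, squeeze the spray gun's trigger fully for a moment and let it go. Leave the other things where they are, with the bowl upright.

Things in the scene. Friction and masses are not known exactly. Their poses are not given: they have to be found in the camera images.
- stake1: A sound tent stake, black plastic: straight square bar 140 long, 16 x 16 mm, with a crosswise T head (38 wide, 16 long, 16 high) at its -x end and a narrower tip (last 22 mm, 9 wide) at +x. 40 g. Origin at the middle of its length on the bar's centre line (8 mm above what it lies on); x along the bar. May lie either way up or round. Absent in some starts.
- stake2: A sound tent stake, black plastic: straight square bar 140 long, 16 x 16 mm, with a crosswise T head (38 wide, 16 long, 16 high) at its -x end and a narrower tip (last 22 mm, 9 wide) at +x. 40 g. Origin at the middle of its length on the bar's centre line (8 mm above what it lies on); x along the bar. May lie either way up or round. Absent in some starts.
- stake3: A sound tent stake, black plastic: straight square bar 140 long, 16 x 16 mm, with a crosswise T head (38 wide, 16 long, 16 high) at its -x end and a narrower tip (last 22 mm, 9 wide) at +x. 40 g. Origin at the middle of its length on the bar's centre line (8 mm above what it lies on); x along the bar. May lie either way up or round. Absent in some starts.
- stake4: A sound tent stake, black plastic: straight square bar 140 long, 16 x 16 mm, with a crosswise T head (38 wide, 16 long, 16 high) at its -x end and a narrower tip (last 22 mm, 9 wide) at +x. 40 g. Origin at the middle of its length on the bar's centre line (8 mm above what it lies on); x along the bar. May lie either way up or round. Absent in some starts.
- short_stake: An odd tent stake, to be culled: snapped off, only 90 mm long with a blunt end; T head (38 wide) at its -x end, bar 16 x 16 mm; origin at the middle of its length, x along the bar. Black plastic like the others. Origin 8 mm above what it lies on. Absent in some starts.
- bent_stake: An odd tent stake, to be culled: bent sharply sideways. Its T head (38 wide) and 68 mm of straight 16 x 16 mm bar lie along its x axis from x = -52 to +16 mm; from there the remaining 70 mm runs off at 40 degrees from +x towards +y. Origin on the straight part near the bend. Black plastic like the others. Origin 8 mm above what it lies on. Absent in some starts.
- headless_stake: An odd tent stake, to be culled: straight, 140 mm long with the tip at +x, but its T head is missing, so it is a plain 16 x 16 mm bar; origin at the middle of its length, x along the bar. Black plastic like the others. Origin 8 mm above what it lies on. Absent in some starts.
- bowl: Loose wooden bowl, 190 mm across the rim, 58 mm high, wall 6 mm; origin at the centre of its underside, z up.
- rack: Fixed wooden rack. Two rails along its y, at x = -40 and +40 mm (14 thick), open between, form 4 pockets 56 mm apart: a stake lies along the rack's x in a 27 mm wide notch in each rail (notch floor 22, post tops 42 mm high). 1 to 4 studs number the pockets. At its +y end a black spray gun is clamped upside down, grip and trigger 150 mm high. Origin on the bench under the middle of the pockets.
- pocket1 (a point): Pocket 1, next to the spray gun: where the middle (origin) of a stake lying in it belongs, midway between the rails, 30 mm above the bench.
- pocket2 (a point): Pocket 2, second from the spray gun: where the middle (origin) of a stake lying in it belongs, midway between the rails, 30 mm above the bench.
- pocket3 (a point): Pocket 3, third from the spray gun: where the middle (origin) of a stake lying in it belongs, midway between the rails, 30 mm above the bench.
- pocket4 (a point): Pocket 4, farthest from the spray gun: where the middle (origin) of a stake lying in it belongs, midway between the rails, 30 mm above the bench.
- trigger (a joint): Sprung trigger of the spray gun: 0 released, 0.28 rad fully squeezed against its stop. It is hinged near its foot and its free end swings towards the grip (the rack's +y); about 9 N at the pad squeezes it fully, and it springs back.
- trigger_pad (a point): Point on the trigger's outer face (looking to the rack's -y), 125 mm above the bench and 61 mm above the hinge; trigger 22 wide along the rack's x, 10 mm thick. At rest it is 53 mm from grip_back, fully squeezed 36 mm.
- grip_back (a point): Point on the outer face of the fixed grip (looking to the rack's +y), 125 mm above the bench; grip 28 wide along the rack's x, 24 mm thick. Trigger and grip are squeezed between these two points, from above.
- mug: Steel travel mug, 78 mm across, 167 high; loose bystander, leave alone. Origin at the centre of its underside.
- lid: Dark silicone lid of the mug, 72 mm across, 18 high with its knob; loose bystander, leave alone. Origin at the centre of its underside.
- sunscreen: White bottle, 56 mm across, 150 high; loose bystander, leave alone. Origin at the centre of its underside.

How it is judged:
On the way, in this order (a step that is already met when the one before it is completed fails the run):
1. a sound stake lies in pocket 1, the later pockets still empty (((distance between stake1 and pocket1 below 0.022 m and z of stake1 in the frame of rack below 0.037 m and angle between the x axis of stake1 and the x axis of rack, either way round below 0.2 rad) or (distance between stake2 and pocket1 below 0.022 m and z of stake2 in the frame of rack below 0.037 m and angle between the x axis of stake2 and the x axis of rack, either way round below 0.2 rad) or (distance between stake3 and pocket1 below 0.022 m and z of stake3 in the frame of rack below 0.037 m and angle between the x axis of stake3 and the x axis of rack, either way round below 0.2 rad) or (distance between stake4 and pocket1 below 0.022 m and z of stake4 in the frame of rack below 0.037 m and angle between the x axis of stake4 and the x axis of rack, either way round below 0.2 rad)) and not ((distance between stake1 and pocket2 below 0.022 m and z of stake1 in the frame of rack below 0.037 m and angle between the x axis of stake1 and the x axis of rack, either way round below 0.2 rad) or (distance between stake2 and pocket2 below 0.022 m and z of stake2 in the frame of rack below 0.037 m and angle between the x axis of stake2 and the x axis of rack, either way round below 0.2 rad) or (distance between stake3 and pocket2 below 0.022 m and z of stake3 in the frame of rack below 0.037 m and angle between the x axis of stake3 and the x axis of rack, either way round below 0.2 rad) or (distance between stake4 and pocket2 below 0.022 m and z of stake4 in the frame of rack below 0.037 m and angle between the x axis of stake4 and the x axis of rack, either way round below 0.2 rad)) and not ((distance between stake1 and pocket3 below 0.022 m and z of stake1 in the frame of rack below 0.037 m and angle between the x axis of stake1 and the x axis of rack, either way round below 0.2 rad) or (distance between stake2 and pocket3 below 0.022 m and z of stake2 in the frame of rack below 0.037 m and angle between the x axis of stake2 and the x axis of rack, either way round below 0.2 rad) or (distance between stake3 and pocket3 below 0.022 m and z of stake3 in the frame of rack below 0.037 m and angle between the x axis of stake3 and the x axis of rack, either way round below 0.2 rad) or (distance between stake4 and pocket3 below 0.022 m and z of stake4 in the frame of rack below 0.037 m and angle between the x axis of stake4 and the x axis of rack, either way round below 0.2 rad)) and not ((distance between stake1 and pocket4 below 0.022 m and z of stake1 in the frame of rack below 0.037 m and angle between the x axis of stake1 and the x axis of rack, either way round below 0.2 rad) or (distance between stake2 and pocket4 below 0.022 m and z of stake2 in the frame of rack below 0.037 m and angle between the x axis of stake2 and the x axis of rack, either way round below 0.2 rad) or (distance between stake3 and pocket4 below 0.022 m and z of stake3 in the frame of rack below 0.037 m and angle between the x axis of stake3 and the x axis of rack, either way round below 0.2 rad) or (distance between stake4 and pocket4 below 0.022 m and z of stake4 in the frame of rack below 0.037 m and angle between the x axis of stake4 and the x axis of rack, either way round below 0.2 rad))), for 0.2 s.
2. a sound stake lies in pocket 2, the later pockets still empty (((distance between stake1 and pocket2 below 0.022 m and z of stake1 in the frame of rack below 0.037 m and angle between the x axis of stake1 and the x axis of rack, either way round below 0.2 rad) or (distance between stake2 and pocket2 below 0.022 m and z of stake2 in the frame of rack below 0.037 m and angle between the x axis of stake2 and the x axis of rack, either way round below 0.2 rad) or (distance between stake3 and pocket2 below 0.022 m and z of stake3 in the frame of rack below 0.037 m and angle between the x axis of stake3 and the x axis of rack, either way round below 0.2 rad) or (distance between stake4 and pocket2 below 0.022 m and z of stake4 in the frame of rack below 0.037 m and angle between the x axis of stake4 and the x axis of rack, either way round below 0.2 rad)) and not ((distance between stake1 and pocket3 below 0.022 m and z of stake1 in the frame of rack below 0.037 m and angle between the x axis of stake1 and the x axis of rack, either way round below 0.2 rad) or (distance between stake2 and pocket3 below 0.022 m and z of stake2 in the frame of rack below 0.037 m and angle between the x axis of stake2 and the x axis of rack, either way round below 0.2 rad) or (distance between stake3 and pocket3 below 0.022 m and z of stake3 in the frame of rack below 0.037 m and angle between the x axis of stake3 and the x axis of rack, either way round below 0.2 rad) or (distance between stake4 and pocket3 below 0.022 m and z of stake4 in the frame of rack below 0.037 m and angle between the x axis of stake4 and the x axis of rack, either way round below 0.2 rad)) and not ((distance between stake1 and pocket4 below 0.022 m and z of stake1 in the frame of rack below 0.037 m and angle between the x axis of stake1 and the x axis of rack, either way round below 0.2 rad) or (distance between stake2 and pocket4 below 0.022 m and z of stake2 in the frame of rack below 0.037 m and angle between the x axis of stake2 and the x axis of rack, either way round below 0.2 rad) or (distance between stake3 and pocket4 below 0.022 m and z of stake3 in the frame of rack below 0.037 m and angle between the x axis of stake3 and the x axis of rack, either way round below 0.2 rad) or (distance between stake4 and pocket4 below 0.022 m and z of stake4 in the frame of rack below 0.037 m and angle between the x axis of stake4 and the x axis of rack, either way round below 0.2 rad))), for 0.2 s.
3. a sound stake lies in pocket 3, pocket 4 still empty (((distance between stake1 and pocket3 below 0.022 m and z of stake1 in the frame of rack below 0.037 m and angle between the x axis of stake1 and the x axis of rack, either way round below 0.2 rad) or (distance between stake2 and pocket3 below 0.022 m and z of stake2 in the frame of rack below 0.037 m and angle between the x axis of stake2 and the x axis of rack, either way round below 0.2 rad) or (distance between stake3 and pocket3 below 0.022 m and z of stake3 in the frame of rack below 0.037 m and angle between the x axis of stake3 and the x axis of rack, either way round below 0.2 rad) or (distance between stake4 and pocket3 below 0.022 m and z of stake4 in the frame of rack below 0.037 m and angle between the x axis of stake4 and the x axis of rack, either way round below 0.2 rad)) and not ((distance between stake1 and pocket4 below 0.022 m and z of stake1 in the frame of rack below 0.037 m and angle between the x axis of stake1 and the x axis of rack, either way round below 0.2 rad) or (distance between stake2 and pocket4 below 0.022 m and z of stake2 in the frame of rack below 0.037 m and angle between the x axis of stake2 and the x axis of rack, either way round below 0.2 rad) or (distance between stake3 and pocket4 below 0.022 m and z of stake3 in the frame of rack below 0.037 m and angle between the x axis of stake3 and the x axis of rack, either way round below 0.2 rad) or (distance between stake4 and pocket4 below 0.022 m and z of stake4 in the frame of rack below 0.037 m and angle between the x axis of stake4 and the x axis of rack, either way round below 0.2 rad))), for 0.2 s.
4. with every sound stake in the rack and every odd one in the bowl, the trigger is squeezed fully (over 0.22 rad) (((distance between stake1 and pocket1 below 0.022 m and z of stake1 in the frame of rack below 0.037 m and angle between the x axis of stake1 and the x axis of rack, either way round below 0.2 rad) or (distance between stake1 and pocket2 below 0.022 m and z of stake1 in the frame of rack below 0.037 m and angle between the x axis of stake1 and the x axis of rack, either way round below 0.2 rad) or (distance between stake1 and pocket3 below 0.022 m and z of stake1 in the frame of rack below 0.037 m and angle between the x axis of stake1 and the x axis of rack, either way round below 0.2 rad) or (distance between stake1 and pocket4 below 0.022 m and z of stake1 in the frame of rack below 0.037 m and angle between the x axis of stake1 and the x axis of rack, either way round below 0.2 rad)) and ((distance between stake2 and pocket1 below 0.022 m and z of stake2 in the frame of rack below 0.037 m and angle between the x axis of stake2 and the x axis of rack, either way round below 0.2 rad) or (distance between stake2 and pocket2 below 0.022 m and z of stake2 in the frame of rack below 0.037 m and angle between the x axis of stake2 and the x axis of rack, either way round below 0.2 rad) or (distance between stake2 and pocket3 below 0.022 m and z of stake2 in the frame of rack below 0.037 m and angle between the x axis of stake2 and the x axis of rack, either way round below 0.2 rad) or (distance between stake2 and pocket4 below 0.022 m and z of stake2 in the frame of rack below 0.037 m and angle between the x axis of stake2 and the x axis of rack, either way round below 0.2 rad)) and ((distance between stake3 and pocket1 below 0.022 m and z of stake3 in the frame of rack below 0.037 m and angle between the x axis of stake3 and the x axis of rack, either way round below 0.2 rad) or (distance between stake3 and pocket2 below 0.022 m and z of stake3 in the frame of rack below 0.037 m and angle between the x axis of stake3 and the x axis of rack, either way round below 0.2 rad) or (distance between stake3 and pocket3 below 0.022 m and z of stake3 in the frame of rack below 0.037 m and angle between the x axis of stake3 and the x axis of rack, either way round below 0.2 rad) or (distance between stake3 and pocket4 below 0.022 m and z of stake3 in the frame of rack below 0.037 m and angle between the x axis of stake3 and the x axis of rack, either way round below 0.2 rad)) and ((distance between stake4 and pocket1 below 0.022 m and z of stake4 in the frame of rack below 0.037 m and angle between the x axis of stake4 and the x axis of rack, either way round below 0.2 rad) or (distance between stake4 and pocket2 below 0.022 m and z of stake4 in the frame of rack below 0.037 m and angle between the x axis of stake4 and the x axis of rack, either way round below 0.2 rad) or (distance between stake4 and pocket3 below 0.022 m and z of stake4 in the frame of rack below 0.037 m and angle between the x axis of stake4 and the x axis of rack, either way round below 0.2 rad) or (distance between stake4 and pocket4 below 0.022 m and z of stake4 in the frame of rack below 0.037 m and angle between the x axis of stake4 and the x axis of rack, either way round below 0.2 rad)) and horizontal distance between each of short_stake, bent_stake, headless_stake and bowl below 0.075 m and z of short_stake in the frame of bowl between 0.005 and 0.1 m and z of bent_stake in the frame of bowl between 0.005 and 0.1 m and z of headless_stake in the frame of bowl between 0.005 and 0.1 m and value of joint trigger above 0.22 rad), for 0.2 s.
At the end, for the whole second after the job is handed in: Pockets 1 to 3 (4 if four) each hold a sound stake lying level across both rails (middle within 22 mm of the point, 0.2 rad of rack x); every odd stake is in the bowl (origin within 75 mm of its axis); trigger under 0.05 rad; bowl upright; other things moved under 50 mm; all at rest (((distance between stake1 and pocket1 below 0.022 m and z of stake1 in the frame of rack below 0.037 m and angle between the x axis of stake1 and the x axis of rack, either way round below 0.2 rad) or (distance between stake2 and pocket1 below 0.022 m and z of stake2 in the frame of rack below 0.037 m and angle between the x axis of stake2 and the x axis of rack, either way round below 0.2 rad) or (distance between stake3 and pocket1 below 0.022 m and z of stake3 in the frame of rack below 0.037 m and angle between the x axis of stake3 and the x axis of rack, either way round below 0.2 rad) or (distance between stake4 and pocket1 below 0.022 m and z of stake4 in the frame of rack below 0.037 m and angle between the x axis of stake4 and the x axis of rack, either way round below 0.2 rad)) and ((distance between stake1 and pocket2 below 0.022 m and z of stake1 in the frame of rack below 0.037 m and angle between the x axis of stake1 and the x axis of rack, either way round below 0.2 rad) or (distance between stake2 and pocket2 below 0.022 m and z of stake2 in the frame of rack below 0.037 m and angle between the x axis of stake2 and the x axis of rack, either way round below 0.2 rad) or (distance between stake3 and pocket2 below 0.022 m and z of stake3 in the frame of rack below 0.037 m and angle between the x axis of stake3 and the x axis of rack, either way round below 0.2 rad) or (distance between stake4 and pocket2 below 0.022 m and z of stake4 in the frame of rack below 0.037 m and angle between the x axis of stake4 and the x axis of rack, either way round below 0.2 rad)) and ((distance between stake1 and pocket3 below 0.022 m and z of stake1 in the frame of rack below 0.037 m and angle between the x axis of stake1 and the x axis of rack, either way round below 0.2 rad) or (distance between stake2 and pocket3 below 0.022 m and z of stake2 in the frame of rack below 0.037 m and angle between the x axis of stake2 and the x axis of rack, either way round below 0.2 rad) or (distance between stake3 and pocket3 below 0.022 m and z of stake3 in the frame of rack below 0.037 m and angle between the x axis of stake3 and the x axis of rack, either way round below 0.2 rad) or (distance between stake4 and pocket3 below 0.022 m and z of stake4 in the frame of rack below 0.037 m and angle between the x axis of stake4 and the x axis of rack, either way round below 0.2 rad)) and ((distance between stake1 and pocket1 below 0.022 m and z of stake1 in the frame of rack below 0.037 m and angle between the x axis of stake1 and the x axis of rack, either way round below 0.2 rad) or (distance between stake1 and pocket2 below 0.022 m and z of stake1 in the frame of rack below 0.037 m and angle between the x axis of stake1 and the x axis of rack, either way round below 0.2 rad) or (distance between stake1 and pocket3 below 0.022 m and z of stake1 in the frame of rack below 0.037 m and angle between the x axis of stake1 and the x axis of rack, either way round below 0.2 rad) or (distance between stake1 and pocket4 below 0.022 m and z of stake1 in the frame of rack below 0.037 m and angle between the x axis of stake1 and the x axis of rack, either way round below 0.2 rad)) and ((distance between stake2 and pocket1 below 0.022 m and z of stake2 in the frame of rack below 0.037 m and angle between the x axis of stake2 and the x axis of rack, either way round below 0.2 rad) or (distance between stake2 and pocket2 below 0.022 m and z of stake2 in the frame of rack below 0.037 m and angle between the x axis of stake2 and the x axis of rack, either way round below 0.2 rad) or (distance between stake2 and pocket3 below 0.022 m and z of stake2 in the frame of rack below 0.037 m and angle between the x axis of stake2 and the x axis of rack, either way round below 0.2 rad) or (distance between stake2 and pocket4 below 0.022 m and z of stake2 in the frame of rack below 0.037 m and angle between the x axis of stake2 and the x axis of rack, either way round below 0.2 rad)) and ((distance between stake3 and pocket1 below 0.022 m and z of stake3 in the frame of rack below 0.037 m and angle between the x axis of stake3 and the x axis of rack, either way round below 0.2 rad) or (distance between stake3 and pocket2 below 0.022 m and z of stake3 in the frame of rack below 0.037 m and angle between the x axis of stake3 and the x axis of rack, either way round below 0.2 rad) or (distance between stake3 and pocket3 below 0.022 m and z of stake3 in the frame of rack below 0.037 m and angle between the x axis of stake3 and the x axis of rack, either way round below 0.2 rad) or (distance between stake3 and pocket4 below 0.022 m and z of stake3 in the frame of rack below 0.037 m and angle between the x axis of stake3 and the x axis of rack, either way round below 0.2 rad)) and ((distance between stake4 and pocket1 below 0.022 m and z of stake4 in the frame of rack below 0.037 m and angle between the x axis of stake4 and the x axis of rack, either way round below 0.2 rad) or (distance between stake4 and pocket2 below 0.022 m and z of stake4 in the frame of rack below 0.037 m and angle between the x axis of stake4 and the x axis of rack, either way round below 0.2 rad) or (distance between stake4 and pocket3 below 0.022 m and z of stake4 in the frame of rack below 0.037 m and angle between the x axis of stake4 and the x axis of rack, either way round below 0.2 rad) or (distance between stake4 and pocket4 below 0.022 m and z of stake4 in the frame of rack below 0.037 m and angle between the x axis of stake4 and the x axis of rack, either way round below 0.2 rad)) and horizontal distance between each of short_stake, bent_stake, headless_stake and bowl below 0.075 m and z of short_stake in the frame of bowl between 0.005 and 0.1 m and z of bent_stake in the frame of bowl between 0.005 and 0.1 m and z of headless_stake in the frame of bowl between 0.005 and 0.1 m and linear speed of each of stake1, stake2, stake3, stake4, short_stake, bent_stake, headless_stake below 0.03 m/s and value of joint trigger below 0.05 rad and angle between bowl's own z axis and vertical below 0.3 rad and distance of each of mug, lid, sunscreen from where it was at the start of the episode below 0.05 m); the robot touches nothing.
It fails at once if the travel mug or the bottle is tipped over (angle between any of mug, sunscreen's own z axis and vertical above 0.6 rad).
It fails at once if the bowl is tipped over (angle between bowl's own z axis and vertical above 0.8 rad).
Of stake1, stake2, stake3, stake4 only 3 to 4 are there at a start; the rules pass over those that are not, and their reading is None.
Of short_stake, bent_stake, headless_stake only 2 to 3 are there at a start; the rules pass over those that are not, and their reading is None.
At some moment in a run one of stake1, stake2, stake3, stake4, short_stake, bent_stake, headless_stake may be knocked a few centimetres aside while the robot is not near it.
Once in a run the grip may slacken for a moment while it holds something.
It also fails if it takes over 210 s, if anything falls off the work surface, if the arm or the gripper's body presses on something with over 40 N, if the wrist force passes 120 N, or if a joint passes its speed limit or range.

## Working session

There is one attempt and no reset: what is moved stays moved. The work goes in short steps, each a Python script; the robot and the scene stay as the last script left them, time stands still between calls to the robot, and variables do not carry over. Pictures are saved under pics/ and viewed, at most 18 in all, crops included, and the job is handed in when it is done.

```bash
ls; mkdir -p pics; python3 - <<'E'
from workcell import bot
import cv2
for n in ("top","scene"):
    c=bot.read_camera(n); cv2.imwrite(f"pics/{n}0.png",c["pixels"])
    print(n,c["fx"],c["cx"],c["cy"],c["R"],c["t"])
print(bot.current_clock(),bot.current_tool_rot())
E
```

```text
pics
top 416.2669172619727 323.545881134607 196.27264356682633 [[ 0.02047155 -0.99976509  0.0071191 ]
 [-0.98383389 -0.0214114  -0.17779882]
 [ 0.17790948 -0.0033642  -0.98404111]] [-0.04470402  0.55089032  1.06201956]
scene 426.0044205817508 321.71141434805344 198.30085386892537 [[-0.65867161  0.75242693 -0.00232671]
 [ 0.57535324  0.50166441 -0.64598876]
 [-0.48489211 -0.42683313 -0.76334338]] [ 0.3566941  -0.23623008  1.77118281]
0.1 [-7.14194279e-01 -3.05853823e+00  2.44353482e-03]
```

View pics/top0.png

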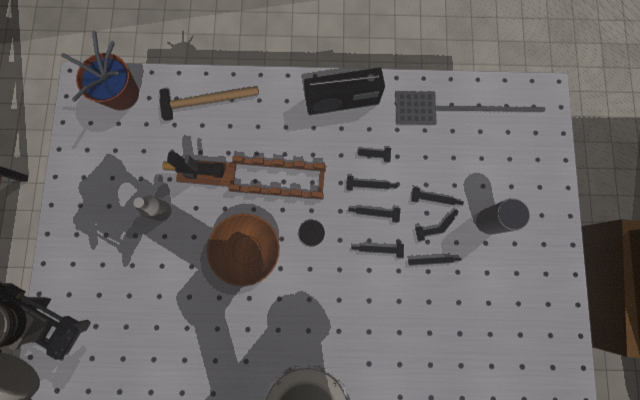

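View pics/scene0.png

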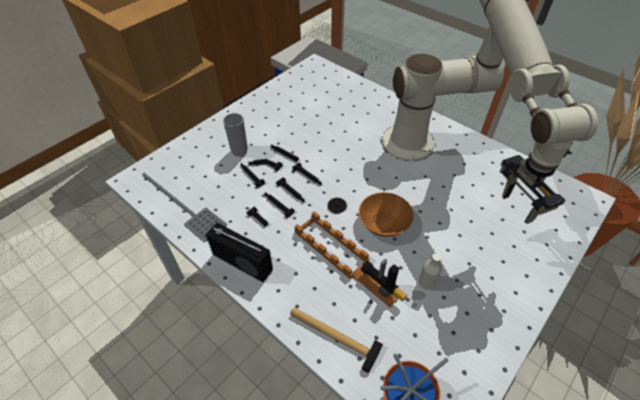

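Top view: the short stake is at about (374,153). The sound ones are at (372,183), (374,211), (377,248) and (437,197). The bent one is at (437,224) and the headless one at (433,259). The rack spans (230–325, 155–197) with its gun at (195,165), and the bowl is at (244,250). Next I'll measure them and zoom in.

```bash
cat > h.py <<'E'
from workcell import bot
import cv2, numpy as np
from scipy.spatial.transform import Rotation as Ro
def cast(c,px,z):
    px=np.atleast_2d(np.asarray(px,float)); R=np.array(c["R"]);t=np.array(c["t"])
    d=np.c_[(px[:,0]-c["cx"])/c["fx"],(px[:,1]-c["cy"])/c["fy"],np.ones(len(px))]@R
    o=-R.T@t
    return o+d*((z-o[2])/d[:,2])[:,None]
def proj(c,X):
    p=np.atleast_2d(X)@np.array(c["R"]).T+c["t"]
    return np.c_[p[:,0]/p[:,2]*c["fx"]+c["cx"],p[:,1]/p[:,2]*c["fy"]+c["cy"]]
def down(yaw):  # tool z down, tool y (closing line) at world angle yaw
    y=np.array([np.cos(yaw),np.sin(yaw),0]);z=np.array([0,0,-1.])
    return Ro.from_matrix(np.c_[np.cross(y,z),y,z]).as_rotvec()
def stakes(c,z=.012,thr=75,roi=None):
    """dark blobs -> list of dict: centre of its box, long axis angle, length, width, head-end offset"""
    g=c["pixels"].max(2); m=(g<thr).astype(np.uint8)
    out=[]
    for k in cv2.findContours(m,cv2.RETR_EXTERNAL,cv2.CHAIN_APPROX_NONE)[0]:
        a=cv2.contourArea(k)
        if a<80: continue
        f=cv2.drawContours(np.zeros_like(m),[k],-1,1,-1)
        v,u=np.nonzero(f); P=cast(c,np.c_[u,v],z)[:,:2]
        if len(P)>20000: continue
        (cx,cy),(w,h),ang=cv2.minAreaRect((P*1000).astype(np.float32))
        ang=np.deg2rad(ang+(90 if h>w else 0)); L,W=max(w,h),min(w,h)
        d=np.array([np.cos(ang),np.sin(ang)]); s=(P*1000-[cx,cy])@d
        out.append(dict(c=np.array([cx,cy])/1000,ang=ang,L=L,W=W,skew=s.mean(),px=(u.mean(),v.mean()),n=len(P)))
    return out
E
python3 - <<'E'
from h import *
c=bot.read_camera("top"); im=c["pixels"]
for s in stakes(c):
    if s['px'][0]>290: print(np.round(s['px']),np.round(s['c'],4),"deg %.0f L %.0f W %.0f skew %.1f"%(np.rad2deg(s['ang']),s['L'],s['W'],s['skew']))
cv2.imwrite("pics/crop1.png",cv2.resize(im[130:280,150:470],None,fx=2.5,fy=2.5,interpolation=cv2.INTER_CUBIC))
# rough: rack region wrist view
bot.goto([0.50,0.10,0.42],down(np.pi/2))
w=bot.read_camera("wrist"); cv2.imwrite("pics/w1.png",w["pixels"]); print(w["fx"],-np.array(w["R"]).T@w["t"],np.array(w["R"])[2],bot.current_joints())
E
```

```text
[304. 392.] [0.0562 0.0061] deg 91 L 137 W 43 skew -0.4
[294. 374.] [0.0875 0.0375] deg 114 L 162 W 48 skew -7.7
[435. 260.] [ 0.3936 -0.3339] deg 95 L 141 W 22 skew -1.5
[383. 249.] [ 0.4216 -0.1806] deg 89 L 141 W 49 skew -15.3
[311. 232.] [ 0.4579 -0.0024] deg 91 L 68 W 68 skew 1.0
[435. 227.] [ 0.4839 -0.3467] deg 115 L 133 W 41 skew 7.2
[378. 212.] [ 0.5123 -0.1712] deg 90 L 140 W 36 skew -12.7
[502. 217.] [ 0.5103 -0.5214] deg 108 L 155 W 82 skew -2.9
[433. 197.] [ 0.5669 -0.3475] deg 87 L 144 W 40 skew 11.5
[368. 184.] [ 0.599  -0.1685] deg 91 L 148 W 40 skew 11.5
[376. 153.] [ 0.6826 -0.173 ] deg 91 L 91 W 41 skew -5.5
[615. 259.] [ 0.4367 -0.8016] deg 173 L 763 W 181 skew 26.8
[413. 106.] [ 0.824  -0.2894] deg 91 L 111 W 94 skew 3.5
[344.  90.] [ 0.8929 -0.0837] deg 101 L 235 W 158 skew 2.5
325.2566043426546 [0.41758257 0.09994692 0.58930275] [ 2.84187911e-01  2.74755554e-04 -9.58768562e-01] [-3.87146213e-02 -5.76757987e-02  1.42423346e+00  2.12395311e-04
  1.77583458e+00 -1.61050463e+00]
```

View pics/crop1.png

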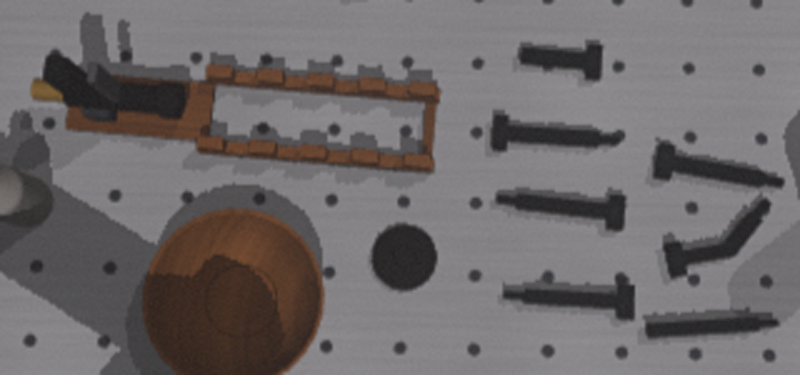

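View pics/w1.png

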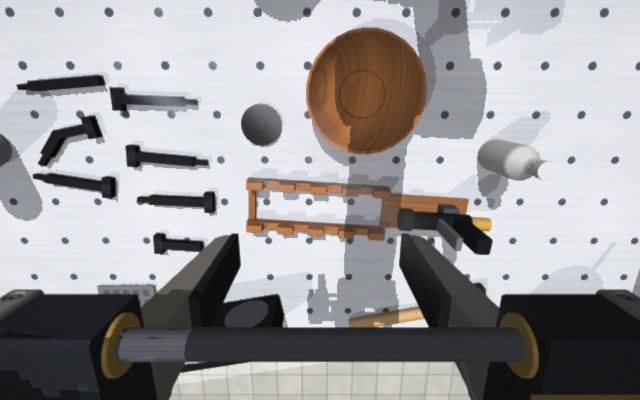

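The crop confirms 4 sound and 3 odd stakes, and the wrist view shows all of them plus the rack (posts from about (247,185) to (390,235)) and the gun at (440,220). Next, closer wrist views of the rack and the stakes.

```bash
python3 - <<'E'
from h import *
c=bot.read_camera("top")
print("rack rough",cast(c,[[277,176],[195,165]],.035).round(3),"bowl",cast(c,[[244,250]],.058).round(3))
r=cast(c,[[277,176]],.035)[0]
bot.goto([r[0]-.06,r[1]+.03,0.30],down(np.pi/2))
w=bot.read_camera("wrist"); np.save("w_rack.npy",w,allow_pickle=True); im=w["pixels"]
cv2.imwrite("pics/w2.png",cv2.resize(im[60:320,120:520],None,fx=2,fy=2,interpolation=cv2.INTER_CUBIC))
bot.goto([.47,-.24,0.30],down(np.pi/2))
w=bot.read_camera("wrist"); np.save("w_st.npy",w,allow_pickle=True)
for s in stakes(w):
    if 100<s['n']<5000: print(np.round(s['px']),np.round(s['c'],4),"deg %.0f L %.0f W %.0f skew %.1f"%(np.rad2deg(s['ang']),s['L'],s['W'],s['skew']))
cv2.imwrite("pics/w3.png",w["pixels"])
E
```

```text
rack rough [[0.608 0.095 0.035]
 [0.634 0.32  0.035]] bowl [[0.405 0.17  0.058]]
[357. 291.] [ 0.6838 -0.1749] deg 81 L 92 W 44 skew -4.8
[501. 269.] [0.6452 0.0411] deg 86 L 143 W 30 skew 4.8
[566. 225.] [0.5697 0.1386] deg 86 L 209 W 24 skew -7.7
[253. 220.] [ 0.5632 -0.3494] deg 87 L 139 W 41 skew 9.5
[395. 194.] [ 0.5181 -0.1293] deg 86 L 49 W 17 skew 0.2
[323. 193.] [ 0.5164 -0.2366] deg 50 L 28 W 25 skew 0.8
[138. 200.] [ 0.5257 -0.5146] deg 123 L 149 W 51 skew 5.9
[223. 181.] [ 0.5016 -0.3816] deg 141 L 61 W 16 skew 3.5
[273. 155.] [ 0.4644 -0.3063] deg 124 L 41 W 38 skew 2.5
[485. 151.] [ 0.4548 -0.0069] deg 90 L 70 W 68 skew -0.0
[356. 121.] [ 0.4091 -0.1821] deg 89 L 137 W 27 skew -7.2
[219. 104.] [ 0.391  -0.3777] deg 95 L 57 W 14 skew 1.8
[579. 113.] [0.4013 0.1177] deg 177 L 121 W 26 skew -1.1
```

View pics/w2.png

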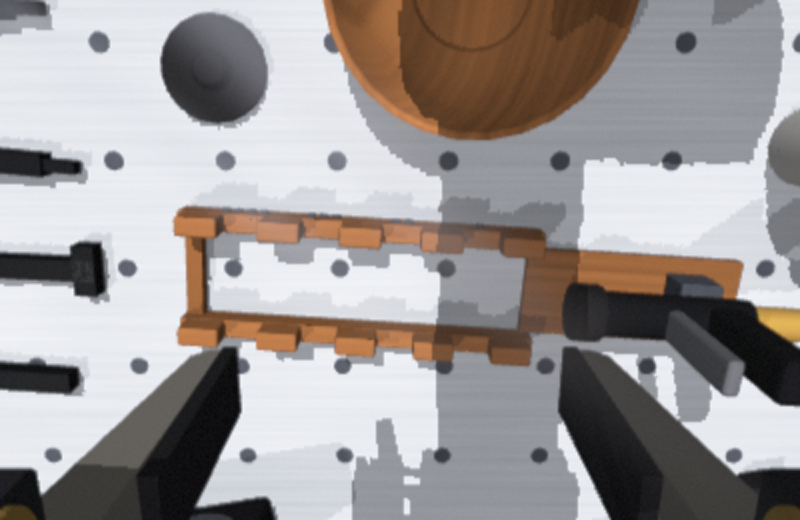

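View pics/w3.png

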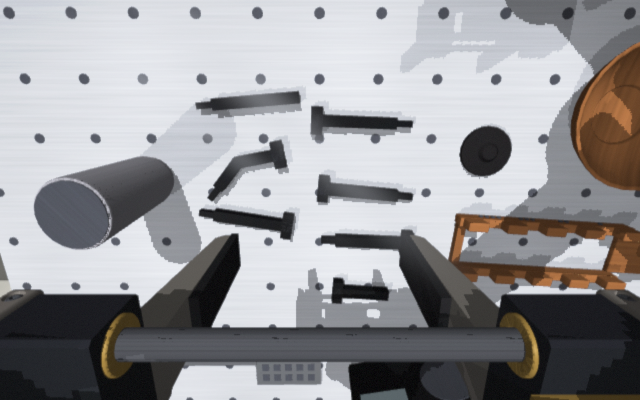

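The rack post tops in w2 (crop pixels) centre at about TL (197,224), TR (523,244), BL (200,331) and BR (511,350). The grey trigger ends near (735,378) and the grip is to its right. In w3 the wrist view of the stakes suffers from glare, so I'll use the top camera for stakes. I'll check these rack points against the known sizes and look closer at the gun.

```bash
cat >> h.py <<'E'
def line_stakes(c,z=.012,thr=75,box=(.33,.75,-.45,-.05)):
    m=(c["pixels"].max(2)<thr).astype(np.uint8); n,lab,st,_=cv2.connectedComponentsWithStats(m); out=[]
    for i in range(1,n):
        if not 80<st[i,4]<1500: continue
        v,u=np.nonzero(lab==i); P=cast(c,np.c_[u,v],z)[:,:2]; q=P.mean(0)
        if not(box[0]<q[0]<box[1] and box[2]<q[1]<box[3]): continue
        vx,vy,x0,y0=cv2.fitLine((P*1000).astype(np.float32),cv2.DIST_HUBER,0,.01,.01).ravel()
        d=np.array([vx,vy])*(1 if vy>0 else -1); o=np.array([x0,y0])/1000; s=(P-o)@d; e=(P-o)@[-d[1],d[0]]
        b=s[abs(e)<.007]; lo,hi=b.min(),b.max(); mid=(lo+hi)/2
        wid=lambda k: np.ptp(e[k]) if k.any() else 0
        w1,w2=wid((s<lo+.016)),wid(s>hi-.016)
        out.append(dict(c=o+d*mid,ang=np.arctan2(d[1],d[0]),L=hi-lo,wlo=w1,whi=w2,n=len(P),resid=np.sqrt((e**2).mean())))
    return out
E
python3 - <<'E'
from h import *
w=np.load("w_rack.npy",allow_pickle=True).item()
p=np.array([[197,224],[523,244],[200,331],[511,350]])/2+[120,60]
P=cast(w,p,.042); print(P.round(4))
TL,TR,BL,BR=P[:,:2]; N=np.linalg.norm
print(N(TL-TR),N(BL-BR),N(TL-BL),N(TR-BR),"centre",P.mean(0),"yaw",[np.degrees(np.arctan2(*(b-a)[::-1])) for a,b in((TL,TR),(BL,BR))])
print("trigger",cast(w,np.array([[735,378]])/2+[120,60],.15))
c=bot.read_camera("top")
for s in line_stakes(c): print({k:np.round(v,4) for k,v in s.items()})
bot.goto([.52,.27,.36],down(np.pi/2)); w=bot.read_camera("wrist"); np.save("w_gun.npy",w,allow_pickle=True)
cv2.imwrite("pics/w4.png",cv2.resize(w["pixels"][100:300,180:480],None,fx=2.66,fy=2.66,interpolation=cv2.INTER_CUBIC))
print(bot.current_clock())
E
```

```text
[[ 0.5558 -0.0111  0.042 ]
 [ 0.5694  0.2085  0.042 ]
 [ 0.6326 -0.0158  0.042 ]
 [ 0.6469  0.2042  0.042 ]]
0.22001187455764826 0.22043576538448195 0.07698064844877375 0.07760077828801343 centre [0.60120087 0.09645701 0.042     ] yaw [np.float64(86.44859489252134), np.float64(86.28788536070891)]
trigger [[0.61737545 0.30571316 0.15      ]]
{'c': array([ 0.6847, -0.1701]), 'ang': np.float32(1.5337), 'L': np.float64(0.096), 'wlo': np.float64(0.0412), 'whi': np.float64(0.0235), 'n': np.int64(295), 'resid': np.float64(0.0086)}
{'c': array([ 0.3947, -0.3668]), 'ang': np.float32(1.6473), 'L': np.float64(0.0755), 'wlo': np.float64(0.0114), 'whi': np.float64(0.0136), 'n': np.int64(161), 'resid': np.float64(0.005)}
6.2
```

View pics/w4.png

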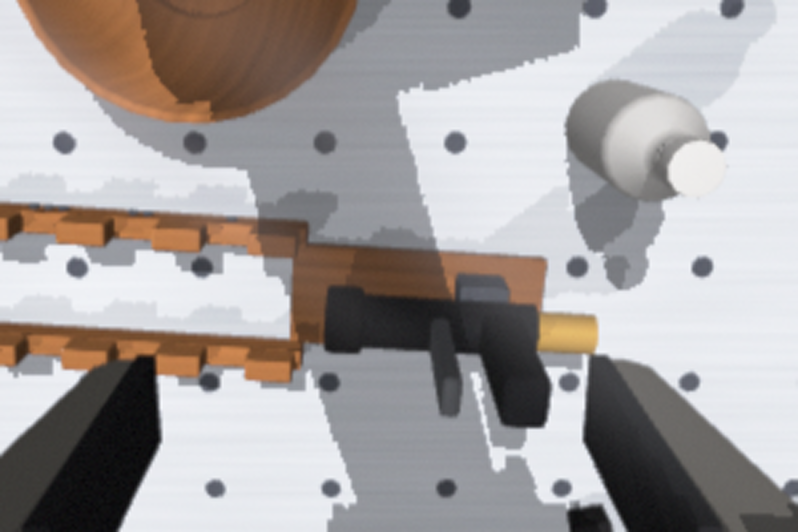

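The rack dimensions come out within about 3% (220 against 224 mm, 77 against 80 mm). That puts its centre near (0.601, 0.096) with rack y at about 86.4°. In w4 the trigger tip is at crop (451,397), the grip end at (523,405), and the bottle at (640,140). Next I'll cross-check the rack from the top view, triangulate the trigger, and make the first pick.

```bash
cat >> h.py <<'E'
def say(*a): print(*a,"t=%.1f"%bot.current_clock())
def pick(p,closing,z=.003,op=.42,N=25):
    p=np.r_[p,0]; r=down(closing)
    bot.set_gripper(op); bot.goto(p+[0,0,.11],r); bot.line_to(p+[0,0,z],max_speed=.15)
    bot.set_gripper(0,N); o=bot.current_opening(); 
    bot.line_to(p+[0,0,.13],max_speed=.2)
    say("picked opening mm",round(o*92,1),round(bot.current_opening()*92,1),"F",round(bot.current_grip_force(),1))
def place(p,closing,z,op=.36,up=.15):
    p=np.r_[p,0]; bot.goto(p+[0,0,.13],down(closing)); bot.line_to(p+[0,0,z+.012],max_speed=.15); bot.line_to(p+[0,0,z],max_speed=.04)
    o=bot.current_opening(); bot.set_gripper(op); bot.line_to(p+[0,0,up],max_speed=.25); say("placed, held mm",round(o*92,1))
E
python3 - <<'E'
from h import *
c=bot.read_camera("top")
far=np.array([(220,73),(270,76),(321,81),(371,86),(423,90)]);near=np.array([(210,143),(262,148),(314,152),(364,157),(417,162)])
a=cast(c,far/2.5+[150,130],.042)[:,:2];b=cast(c,near/2.5+[150,130],.042)[:,:2]
print(a.mean(0),b.mean(0),(a.mean(0)+b.mean(0))/2,np.linalg.norm(a[0]-a[-1]),np.linalg.norm(a.mean(0)-b.mean(0)),[np.degrees(np.arctan2(*(k[0]-k[-1])[::-1])) for k in(a,b)])
w2,w4=[np.load(f,allow_pickle=True).item() for f in("w_rack.npy","w_gun.npy")]
q=np.array([(85,230),(178,237),(88,352),(181,359)])/2.66+[180,100]
print("posts3,4 w4",cast(w4,q,.042).round(4),cast(w4,q,.042).mean(0))
K=lambda c:np.array([[c["fx"],0,c["cx"]],[0,c["fy"],c["cy"]],[0,0,1]])@np.c_[c["R"],c["t"]]
t=cv2.triangulatePoints(K(w2),K(w4),np.array([733,377.])/2+[120,60],np.array([451,397.])/2.66+[180,100]).ravel();print("trig end",t[:3]/t[3])
print("z=.15:",cast(w4,np.array([[451,397],[523,405]])/2.66+[180,100],.15))
print("bent head,bend,tip",cast(c,np.array([[680,258],[728,245],[765,203]])/2.5+[150,130],.012).round(4))
for s in line_stakes(c): print({k:np.round(v,4) for k,v in s.items()})
E
```

```text
[0.64400529 0.09193713] [0.56478628 0.0969765 ] [0.60439579 0.09445681] 0.22236633598055858 0.07937913276436405 [np.float64(86.34897162433438), np.float64(85.91637514604793)]
posts3,4 w4 [[0.5629 0.102  0.042 ]
 [0.5671 0.1558 0.042 ]
 [0.6392 0.0966 0.042 ]
 [0.6438 0.1527 0.042 ]] [0.60324397 0.12676147 0.042     ]
trig end [0.61944499 0.30706796 0.14567611]
z=.15: [[0.61801091 0.30665378 0.15      ]
 [0.62225038 0.34138912 0.15      ]]
bent head,bend,tip [[ 0.4622 -0.3033  0.012 ]
 [ 0.4775 -0.3561  0.012 ]
 [ 0.5247 -0.3983  0.012 ]]
{'c': array([ 0.6852, -0.1713]), 'ang': np.float32(1.5037), 'L': np.float64(0.0882), 'wlo': np.float64(0.0393), 'whi': np.float64(0.0182), 'n': np.int64(268), 'resid': np.float64(0.0083)}
{'c': array([ 0.5961, -0.1684]), 'ang': np.float32(1.5342), 'L': np.float64(0.1421), 'wlo': np.float64(0.0122), 'whi': np.float64(0.0377), 'n': np.int64(359), 'resid': np.float64(0.0071)}
{'c': array([ 0.5607, -0.3468]), 'ang': np.float32(1.4064), 'L': np.float64(0.1407), 'wlo': np.float64(0.0106), 'whi': np.float64(0.0401), 'n': np.int64(372), 'resid': np.float64(0.0074)}
{'c': array([ 0.5179, -0.1726]), 'ang': np.float32(1.4745), 'L': np.float64(0.1388), 'wlo': np.float64(0.0378), 'whi': np.float64(0.0089), 'n': np.int64(348), 'resid': np.float64(0.0071)}
{'c': array([ 0.482 , -0.3462]), 'ang': np.float32(2.0995), 'L': np.float64(0.1324), 'wlo': np.float64(0.0188), 'whi': np.float64(0.0385), 'n': np.int64(363), 'resid': np.float64(0.0096)}
{'c': array([ 0.4178, -0.1806]), 'ang': np.float32(1.5553), 'L': np.float64(0.1406), 'wlo': np.float64(0.0458), 'whi': np.float64(0.0081), 'n': np.int64(356), 'resid': np.float64(0.0081)}
{'c': array([ 0.3908, -0.3342]), 'ang': np.float32(1.6618), 'L': np.float64(0.1412), 'wlo': np.float64(0.0087), 'whi': np.float64(0.0142), 'n': np.int64(293), 'resid': np.float64(0.0044)}
```

Both views agree: rack centre (0.602, 0.097), rack y at 86.3°. All seven stakes match their expected lengths. First pick: the sound stake at (0.596, -0.168) into pocket 1.

```bash
cat >> h.py <<'E'
RC=np.array([.602,.097]); RY=np.deg2rad(86.3); ry=np.array([np.cos(RY),np.sin(RY)]); rx=np.array([ry[1],-ry[0]])
def pocket(k): return RC+ry*(.084-.056*(k-1))
def find(p,tol=.07,Lmin=.125,tries=1):
    S=[s for s in line_stakes(bot.read_camera("top")) if np.linalg.norm(s['c']-p)<tol and s['L']>Lmin]
    s=min(S,key=lambda s:np.linalg.norm(s['c']-p)); say("found",s['c'].round(4),"ang %.2f L %.3f w %.3f/%.3f"%(s['ang'],s['L'],s['wlo'],s['whi'])); return s
def in_rack():
    c=bot.read_camera("top")
    for s in line_stakes(c,z=.034,box=(.5,.7,-.05,.21)):
        r=s['c']-RC; print("  rack dark: x %.4f y %.4f L %.3f axis err %.2f"%(r@rx,r@ry,s['L'],(s['ang']-RY+np.pi/2+.5*np.pi)%np.pi-.5*np.pi))
E
python3 - <<'E'
from h import *
s=find([.596,-.168]); pick(s['c'],s['ang']-np.pi/2)
place(pocket(1),RY,.026)
bot.goto([.45,.15,.3],down(RY))
in_rack(); w=bot.read_camera("wrist"); c=bot.read_camera("top")
cv2.imwrite("pics/p1.png",np.vstack([cv2.resize(w["pixels"],(480,300)),cv2.resize(c["pixels"][100:280,150:470],(480,270),interpolation=cv2.INTER_CUBIC)]))
print(bot.current_joints().round(2) if hasattr(bot.current_joints(),'round') else bot.current_joints())
E
```

```text
found [ 0.5962 -0.1683] ang 1.53 L 0.142 w 0.012/0.038 t=6.3
picked opening mm 16.1 16.0 F 25.0 t=11.2
placed, held mm 15.5 t=14.8
[ 0.07 -0.15  1.74 -0.    1.55 -1.44]
```

View pics/p1.png

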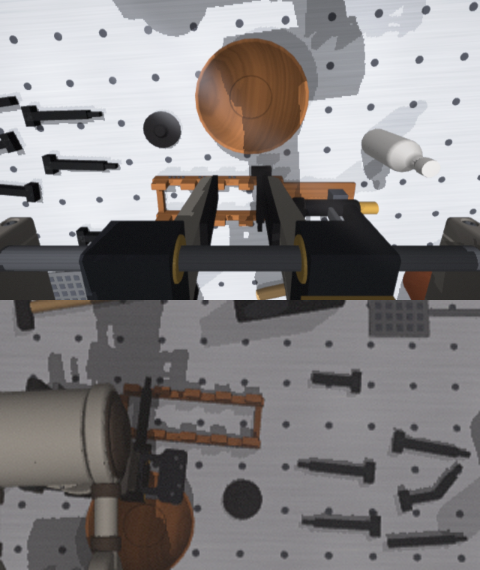

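Pocket 1 holds a stake across both rails (dark bar at lower-pane (145,405)). I'll take the second one and check the rack from the pick position.

```bash
python3 - <<'E'
from h import *
s=find([.518,-.1726]); pick(s['c'],s['ang']-np.pi/2)
in_rack(); c=bot.read_camera("top")
cv2.imwrite("pics/p2.png",cv2.resize(c["pixels"][120:220,150:350],None,fx=4,fy=4,interpolation=cv2.INTER_CUBIC))
E
```

```text
found [ 0.5178 -0.1726] ang 1.47 L 0.139 w 0.038/0.010 t=15.9
picked opening mm 15.7 15.6 F 25.0 t=19.7
  rack dark: x 0.0333 y -0.0467 L 0.168 axis err -1.52
```

View pics/p2.png

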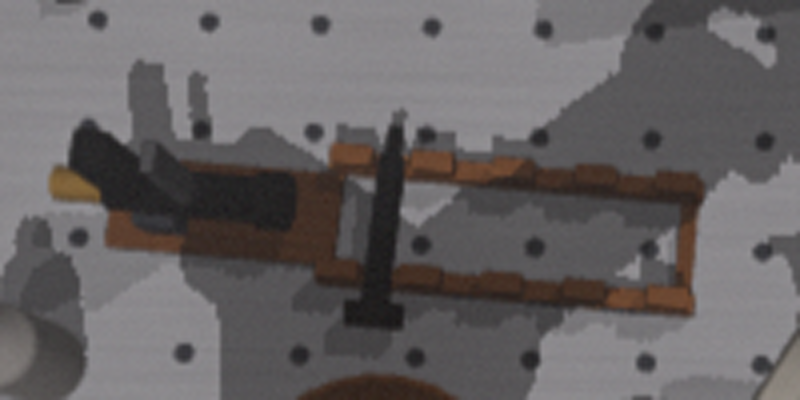

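Pocket 1 is seated, with the head at (375,313) clear of the rail and the tip at (400,115). I'll continue with pockets 2–4, using a lower threshold to keep shadows out.

```bash
sed -i 's/z=.034,box/z=.034,thr=48,box/' h.py; python3 - <<'E'
from h import *
place(pocket(2),RY,.026)
bot.goto([.5,-.05,.2],down(RY))
s=find([.4178,-.1806]); pick(s['c'],s['ang']-np.pi/2); in_rack()
place(pocket(3),RY,.026)
bot.goto([.5,-.05,.2],down(RY))
s=find([.5607,-.3468]); pick(s['c'],s['ang']-np.pi/2); in_rack()
c=bot.read_camera("top")
cv2.imwrite("pics/p3.png",cv2.resize(c["pixels"][120:280,150:470],None,fx=2.5,fy=2.5,interpolation=cv2.INTER_CUBIC))
E
```

```text
placed, held mm 15.8 t=23.3
found [ 0.4234 -0.1628] ang 1.42 L 0.179 w 0.046/0.073 t=24.2
picked opening mm 15.9 15.7 F 24.9 t=27.9
  rack dark: x -0.0021 y 0.0837 L 0.138 axis err 0.01
  rack dark: x 0.0002 y 0.0280 L 0.138 axis err -0.01
placed, held mm 15.9 t=31.4
found [ 0.5605 -0.3466] ang 1.41 L 0.141 w 0.011/0.041 t=32.1
picked opening mm 15.7 15.8 F 25.0 t=35.7
  rack dark: x 0.0191 y -0.0269 L 0.138 axis err 0.02
  rack dark: x -0.0022 y 0.0841 L 0.138 axis err 0.00
  rack dark: x 0.0002 y 0.0284 L 0.138 axis err -0.01
```

View pics/p3.png

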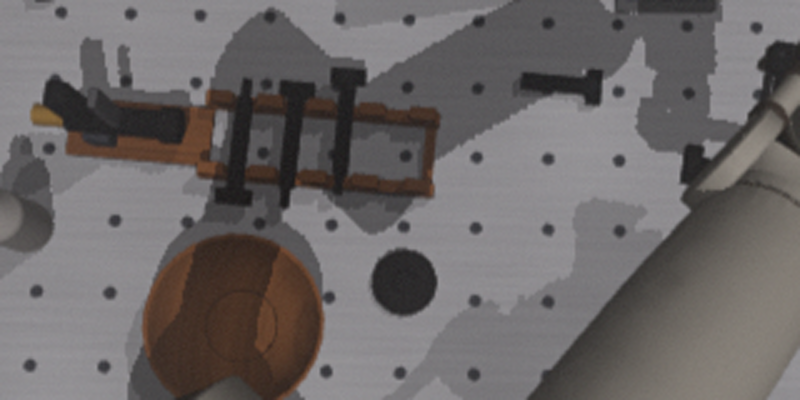

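Pocket 3's stake sits 19 mm off in rack x (its measurement had merged with a shadow), visible at (345,130) shifted towards +x. I'll set the held stake back on the bench, shift number 3, then continue, rejecting any measurement with a wrong length.

```bash
sed -i 's/\["L"\]>Lmin/X/; s/and s\[.L.\]>Lmin\]/and Lmin<s["L"]<.15]/' h.py; grep -n 'Lmin<' h.py; python3 - <<'E'
from h import *
place(np.array([.5605,-.3466]),1.41-np.pi/2,.004)
p=np.r_[pocket(3),0]; r=down(RY)
bot.goto(p+[0,0,.12],r); bot.line_to(p+[0,0,.024]); bot.set_gripper(0,25); print(bot.current_opening()*92)
bot.line_to(p+[0,0,.045],max_speed=.06); q=p-np.r_[rx,0]*.019
bot.line_to(q+[0,0,.045],max_speed=.06); bot.line_to(q+[0,0,.0255],max_speed=.04); bot.set_gripper(.36); bot.line_to(q+[0,0,.15],max_speed=.25)
bot.goto([.5,-.05,.2],down(RY))
s=find([.5607,-.3468]); pick(s['c'],s['ang']-np.pi/2); in_rack()
E
```

```text
56:    S=[s for s in line_stakes(bot.read_camera("top")) if np.linalg.norm(s['c']-p)<tol and Lmin<s["L"]<.15]
placed, held mm 15.8 t=38.6
15.414675789750795
found [ 0.5606 -0.3464] ang 1.41 L 0.141 w 0.011/0.041 t=44.8
picked opening mm 15.7 15.8 F 25.0 t=48.4
  rack dark: x 0.0049 y 0.0216 L 0.136 axis err -0.01
  rack dark: x -0.0021 y 0.0841 L 0.138 axis err 0.00
  rack dark: x 0.0019 y -0.0276 L 0.137 axis err 0.01
```

Pocket 3 is now within 2 mm. Pocket 2 reads 6.5 mm aside, so I'll look at it.

```bash
python3 - <<'E'
from h import *
c=bot.read_camera("top")
cv2.imwrite("pics/p4.png",cv2.resize(c["pixels"][140:210,220:340],None,fx=6.5,fy=6.5,interpolation=cv2.INTER_CUBIC))
E
```

```text
(no output)
```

View pics/p4.png

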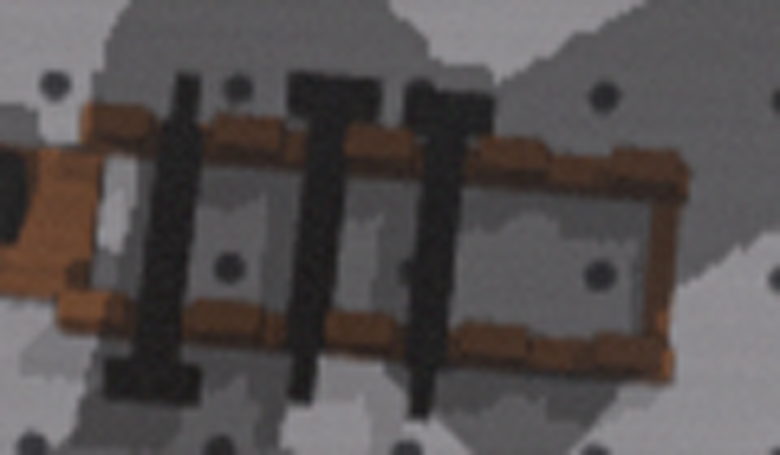

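Stake 2 still lies in its notch in both rails, pressed to one side but within tolerance. I'll place number 4, then cull the odd ones, starting with the headless.

```bash
python3 - <<'E'
from h import *
place(pocket(4),RY,.026)
bot.goto([.55,.10,.3],down(RY))
for s in line_stakes(bot.read_camera("top")): print({k:np.round(v,3) for k,v in s.items()})
BO=np.array([.405,.17])
s=find([.391,-.334]); pick(s['c'],s['ang']-np.pi/2); in_rack()
place(BO+[-.022,0],0.,.045)
bot.goto([.55,.10,.3],down(RY))
for s in line_stakes(bot.read_camera("top")): print({k:np.round(v,3) for k,v in s.items()})
c=bot.read_camera("top");say()
cv2.imwrite("pics/p5.png",cv2.resize(c["pixels"][120:320,170:490],None,fx=2.5,fy=2.5,interpolation=cv2.INTER_CUBIC))
E
```

```text
placed, held mm 15.7 t=52.1
{'c': array([ 0.685, -0.173]), 'ang': np.float32(1.503), 'L': np.float64(0.091), 'wlo': np.float64(0.042), 'whi': np.float64(0.018), 'n': np.int64(283), 'resid': np.float64(0.008)}
{'c': array([ 0.482, -0.346]), 'ang': np.float32(2.1), 'L': np.float64(0.132), 'wlo': np.float64(0.019), 'whi': np.float64(0.039), 'n': np.int64(381), 'resid': np.float64(0.01)}
{'c': array([ 0.391, -0.334]), 'ang': np.float32(1.673), 'L': np.float64(0.141), 'wlo': np.float64(0.014), 'whi': np.float64(0.014), 'n': np.int64(330), 'resid': np.float64(0.005)}
found [ 0.3911 -0.3342] ang 1.67 L 0.141 w 0.014/0.014 t=53.0
picked opening mm 15.9 15.8 F 25.0 t=57.2
  rack dark: x -0.0022 y 0.0841 L 0.138 axis err 0.00
  rack dark: x 0.0035 y 0.0214 L 0.138 axis err 0.01
  rack dark: x 0.0019 y -0.0274 L 0.137 axis err 0.02
  rack dark: x 0.0012 y -0.0833 L 0.138 axis err -0.00
placed, held mm 15.9 t=61.2
{'c': array([ 0.685, -0.173]), 'ang': np.float32(1.504), 'L': np.float64(0.091), 'wlo': np.float64(0.042), 'whi': np.float64(0.018), 'n': np.int64(284), 'resid': np.float64(0.008)}
{'c': array([ 0.482, -0.346]), 'ang': np.float32(2.102), 'L': np.float64(0.132), 'wlo': np.float64(0.019), 'whi': np.float64(0.039), 'n': np.int64(378), 'resid': np.float64(0.01)}
t=62.8
```

View pics/p5.png

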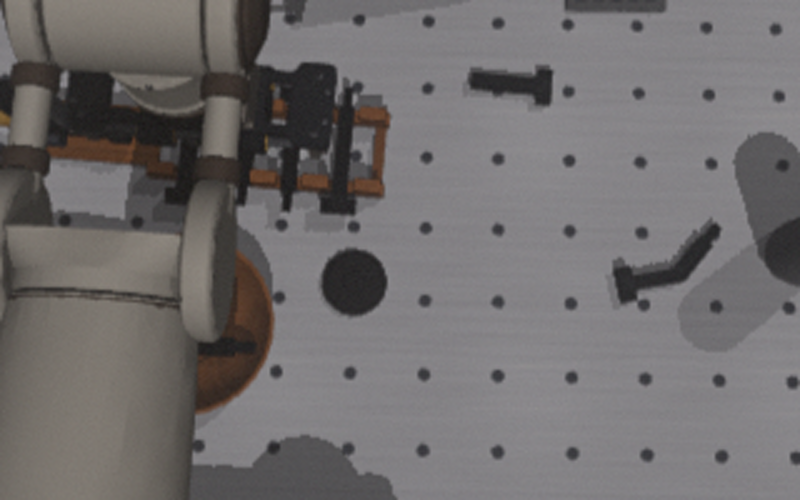

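All four pockets are good. The headless stake is in the bowl (bar at (230,345)). The short stake at (512,83) and the bent one at (660,265) haven't moved, so they come next.

```bash
python3 - <<'E'
from h import *
BO=np.array([.405,.17])
h,b=np.array([.4622,-.3033]),np.array([.4775,-.3561]); d=(b-h)/np.linalg.norm(b-h); g=h+d*.036
pick(g,np.arctan2(d[1],d[0])+np.pi/2)
place(BO+[.022,.005],0.,.045)
bot.goto([.55,.10,.3],down(RY))
s=find([.685,-.172],Lmin=.08); pick(s['c'],s['ang']-np.pi/2)
in_rack(); c=bot.read_camera("top")
cv2.imwrite("pics/p6.png",cv2.resize(c["pixels"][120:320,150:470],None,fx=2.5,fy=2.5,interpolation=cv2.INTER_CUBIC))
E
```

```text
picked opening mm 16.1 16.2 F 25.0 t=67.0
placed, held mm 15.9 t=70.9
found [ 0.6851 -0.1715] ang 1.51 L 0.093 w 0.041/0.018 t=72.5
picked opening mm 15.7 15.6 F 25.0 t=76.2
  rack dark: x 0.0045 y -0.0306 L 0.196 axis err 0.78
  rack dark: x -0.0021 y 0.0845 L 0.139 axis err -0.02
```

View pics/p6.png

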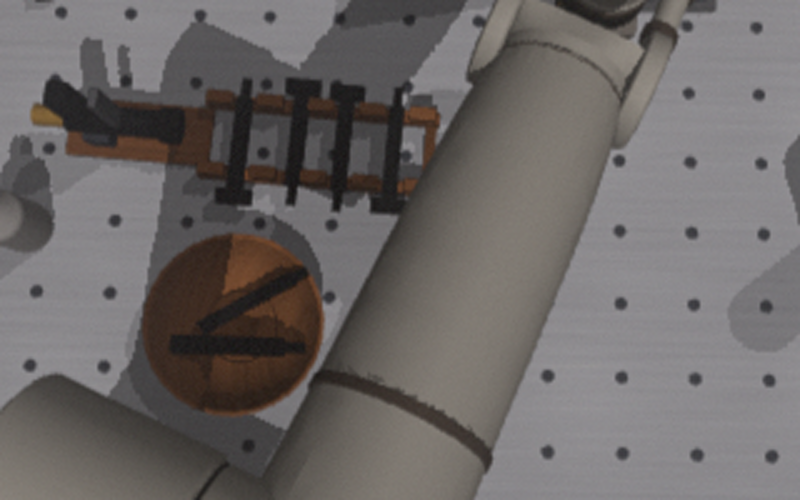

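Both culls are in the bowl. Bar (240,345) is the headless one and (250,298) is the bent one. Next I'll drop in the short one and re-check the bowl and rack.

```bash
python3 - <<'E'
from h import *
BO=np.array([.405,.17])
place(BO+[.02,.02],0.,.055)
bot.goto([.5,-.2,.3],down(RY)); in_rack(); bot.hold(.3)
c=bot.read_camera("top");say()
cv2.imwrite("pics/p7.png",cv2.resize(c["pixels"][120:320,130:450],None,fx=2.5,fy=2.5,interpolation=cv2.INTER_CUBIC))
E
```

```text
placed, held mm 16.1 t=80.0
  rack dark: x -0.0022 y 0.0837 L 0.138 axis err -0.00
  rack dark: x 0.0034 y 0.0215 L 0.138 axis err -0.01
  rack dark: x 0.0022 y -0.0275 L 0.138 axis err 0.01
  rack dark: x 0.0041 y -0.0835 L 0.138 axis err -0.00
t=82.3
```

View pics/p7.png

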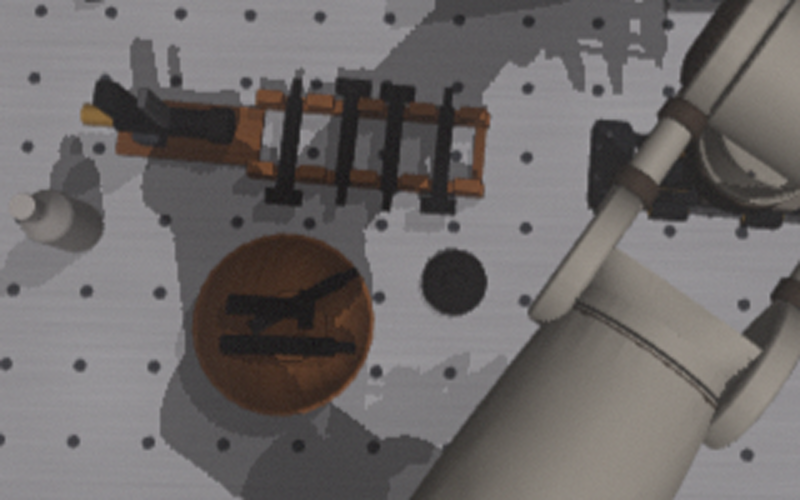

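All three odd stakes are in the bowl around (285,320), all four pockets hold a stake, and the bench is clear. Now the trigger.

```bash
python3 - <<'E'
from h import *
p=np.r_[RC+ry*.240+rx*.003,0]; r=down(RY)
bot.goto([.5,.1,.3],r); bot.set_gripper(1.); bot.goto(p+[0,0,.27],r); bot.line_to(p+[0,0,.106],max_speed=.1)
f=lambda: (round(bot.current_opening()*92,1),round(bot.current_grip_force(),1),np.round(bot.current_contact_force(),1))
print(f()); bot.set_gripper(.5,25); print(f()); bot.set_gripper(.42); print(f())
bot.set_gripper(0.3,25); print(f()); bot.hold(.6); say(f())
E
```

```text
(91.7, 0.0, array([-0.2,  0.7,  0.1]))
(45.9, 4.8, array([-1.5, -9.5,  4.4]))
(40.0, 23.7, array([-0.6, -6.1,  1.4]))
(39.9, 23.7, array([-0.3, -5.2,  1.2]))
(39.8, 23.7, array([-1.1, -5.8,  1.3])) t=89.2
```

The fingers stalled at 39.8 mm. That fits full squeeze, since the tilted trigger meets the fingertips about 19 mm below the pad. I'll confirm with more force and a picture, then release.

```bash
python3 - <<'E'
from h import *
f=lambda: (round(bot.current_opening()*92,1),round(bot.current_grip_force(),1),np.round(bot.current_contact_force(),1))
bot.set_gripper(.3,38); bot.hold(.4); print(f())
c=bot.read_camera("wrist"); cv2.imwrite("pics/s1.png",cv2.resize(c["pixels"][200:400,180:480],None,fx=2.6,fy=2.6))
E
```

```text
(39.6, 36.1, array([ 0.1, -6.5,  1.6]))
```

View pics/s1.png

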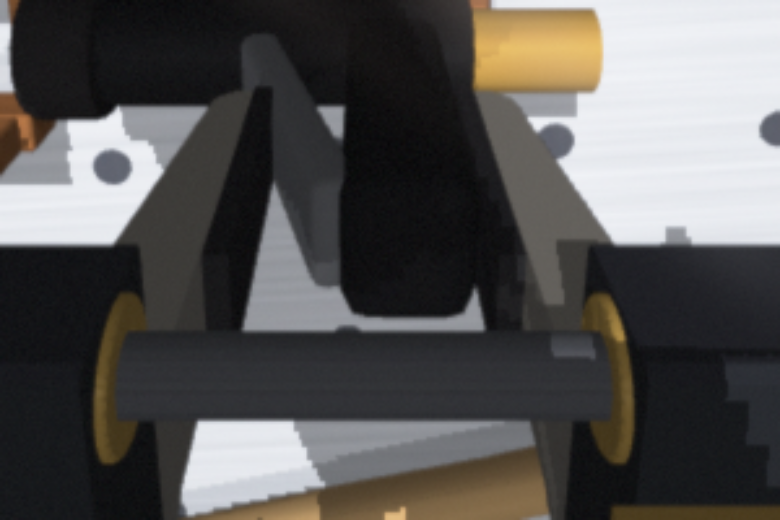

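The trigger at (325,230) leans right up to the grip, and the opening is unchanged at 36 N, so it is at its stop. Now release, retreat and do a final check.

```bash
python3 - <<'E'
from h import *
bot.set_gripper(1.); p=np.array(bot.current_ee_pos()); bot.line_to([p[0],p[1],.27],max_speed=.12)
bot.goto([.5,-.2,.3],down(RY)); bot.hold(.5); in_rack()
c=bot.read_camera("top"); s=bot.read_camera("scene"); say()
cv2.imwrite("pics/f1.png",np.vstack([cv2.resize(c["pixels"][120:300,130:450],(533,300)),cv2.resize(s["pixels"][100:320,230:470],(327*1,300)).repeat(1,1) if 0 else cv2.resize(s["pixels"][130:310,210:530],(533,300))]))
E
```

```text
rack dark: x -0.0022 y 0.0838 L 0.138 axis err 0.00
  rack dark: x 0.0036 y 0.0214 L 0.138 axis err -0.00
  rack dark: x 0.0020 y -0.0275 L 0.138 axis err 0.01
  rack dark: x 0.0041 y -0.0833 L 0.138 axis err -0.01
t=94.8
```

View pics/f1.png

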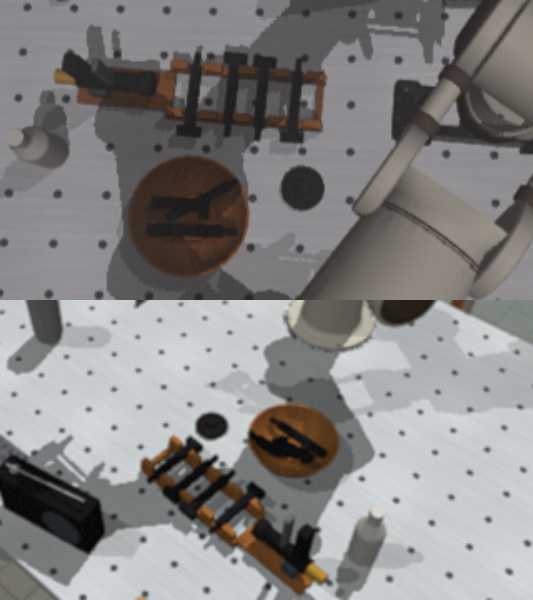

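Four stakes are in the rack, three are in the upright bowl, the trigger has sprung back, and the bystanders haven't moved. Handing in.

```bash
python3 -c "
from workcell import bot
print(bot.job_done())"
```

```text
the job is handed in; nothing more can be done
None
```

I handed the job in at about 95 s: four sound stakes are in pockets 1–4, the three odd ones are in the upright bowl, and the trigger was squeezed to its stop and released; no verdict came back.

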